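Run a bearing lock ring home with a pin spanner

TASK

Screw the bearing's lock ring fully home, clockwise until it stops, using the pin spanner: get both prongs well down in a pair of opposite holes before you turn it, and choose holes that let the handle swing clear of the clamp studs and the tins. Then lift the spanner out and lay it flat, prongs down and wholly on the rubber mat, beside the wrench. Do not turn or push the ring or housing with the gripper, and leave everything else where it stands.

Things in the scene. Friction and masses are not known exactly. Their poses are not given: they have to be found in the camera images.
- spanner: pin spanner, bare steel with black rubber grip, 175 mm long, 0.34 kg, balancing at x = 80 mm. Origin midway between its prongs, on the fork's underside; +x along the handle, prongs point to -z. Fork: half ring 8 mm thick, radius 23 to 41 mm, open to -x. Starts lying level on the bench on prong tips and grip, origin 13 mm up, handle roughly towards the robot
- prong_a (a point): tip of the spanner's prong at y = +32 mm; prongs are 8 mm thick, 13 mm long, the last 4 mm tapering to 5 mm
- prong_b (a point): tip of the spanner's prong at y = -32 mm, as the first
- grip_end (a point): far end of the spanner's straight grip, which runs from x = 65 to 165 mm, 20 mm wide (y), 22 mm high (z from -13 to +9 mm in the spanner's frame); the neck before it is 24 mm wide, 8 mm thick
- hub: grey cast bearing housing, fixed; origin on its axis at bench level. Flange 150 mm across, 14 mm thick; barrel 116 mm across, 74 mm high; a 30 mm shaft stub rises through the middle to 104 mm. Two steel strap clamps on the flange at 0 and 150 degrees (counter-clockwise) from its x axis reach out to 135 mm and are 44 mm high, but for their tall studs
- stud_a (a point): top of the first clamp stud, 12 mm thick, 94 mm from the housing's axis, 112 mm above the bench
- stud_b (a point): top of the second clamp stud, as the first
- ring_face (a point): centre of the lock ring's upper face, on the housing's axis, 78 mm above the bench; the frame turns with the ring. Steel ring, 90 mm across, six round blind holes 12 mm wide and 16 mm deep on a 64 mm circle, at 0, 60, 120, 180, 240 and 300 degrees from this frame's x. With the fork lying on the face the prongs are 13 mm deep
- lock_ring (a joint): turn of the lock ring in rad, growing clockwise seen from above; it stops at 1.20 (fully home). It starts 0.6 to 0.95 rad short of that and stays where it is left; it turns stiffly, about 0.5 N m
- mat: black ribbed rubber mat fixed on the bench, 260 mm (x) by 170 mm (y), 4 mm thick; origin at the centre of its underside
- wrench: combination wrench, steel, 180 mm long along x, 38 mm across its jaw, 8 mm thick, lying on the mat along its length, its centre line 52 mm from the mat's centre on the +y side; origin at its centre, underside
- grease_tin: upright metal tin, 60 mm across, 98 mm high, origin under its centre; stands about 150 mm from the housing's axis between the clamps
- oil_can: upright steel oil can with a spout, 60 mm across, 130 mm high, origin under its centre; stands about 150 mm from the housing's axis beside the second clamp
- hammer: hammer, 260 mm, lying well out on the left of the bench; origin at its middle
- screwdriver: screwdriver, 200 mm, lying well out on the right of the bench; origin at its middle
- spare_bearing: ball bearing, 72 mm across, 18 mm high, lying on the left near the robot; origin under its centre
- brush: brush, 200 mm, lying on the right near the robot; origin at its middle

How it is judged:
By the outcome, as a careful person would: the job done as asked, in the order asked, and still so for the second after the job is handed in, with the robot touching nothing.
It also fails if it takes over 72 s, if anything falls off the work surface, if the arm or the gripper's body presses on something with over 40 N, if the wrist force passes 120 N, or if a joint passes its speed limit or range.

ROBOT

A 6-joint arm with a two-finger parallel gripper is mounted at the origin on the work surface. World frame = base frame: x ahead of the robot, y to its left, z up, the work surface at z = 0. Lengths are in m, angles in rad, forces in N, time in s.
With the tool pointing down it reaches from about 0.375 to 0.9 m from the base axis. Payload 3.1 kg.
Tool frame: the origin (TCP) lies at the very end of the fingers, on their centre line; the grasp point (between the pads) lies 19 mm behind it; z points along the fingers, y is the line along which they close (so a half turn about z gives the same grasp; the last joint's range is limited). The gripper opens to 87 mm and grips with 3 to 60 N. Pads are 19 mm wide; open, the fingers measure 117 mm over their backs; the gripper's body (75 mm by 190 mm) begins 51 mm behind the grasp point.
Start: joints at [0.984, 0.527, 1.433, -0, 1.181, -0.178], TCP at [0.248, 0.573, 0.223] pointing down, gripper open.
Joint ranges: [-3.08, 3.08], [-0.75, 2.2], [0.22, 2.44], [-1.43, 4.57], [0, 2.65], [-2.85, 2.85]. Speed limits (rad/s): [2.79, 2.79, 3.14, 3.14, 3.14, 3.14].

INTERFACE

Orientations are given as a unit quaternion [x, y, z, w].
In Python, from rig import status, viewer, robot gives the robot as it stands.
- The arm moves only by the tool arm_command, never from a script. Its arguments are lists of equal length, an entry for each row: "delta_rot": the turn, a rotation vector about the tool's x, y, z in degrees, a list of three; "delta_pos": the shift along the tool's x, y, z in m, a list of three; "gripper": the closure, from -1 (fully open) to 1 (shut). In form: {"delta_rot": [[rx, ry, rz], ...], "delta_pos": [[dx, dy, dz], ...], "gripper": [gripper, ...]}. A call has 1 to 12 rows; each row is the pose to reach, as a shift and turn from the pose commanded when the call began, along the tool's axes at that moment; what a row does not reach only later rows make up. A row lasts 1/12 s, in which the tool goes at most 41.7 mm and 7.16 degrees, less where a joint would pass 70% of its speed; a pose out of reach is approached as far as the arm can. A call with a gripper value outside its range is refused whole. The fingers move at their own pace and stop on an object; "grip_force" is the grip in N (left out, the last holds). Time passes only in rows, so rows that repeat a pose let the fingers close. It gives the time, the measured TCP pose, the force, the opening and the grip force at its end, in the units of the state.
- status.get_obs(): the state, without advancing time (a new reading comes with each control period).
- viewer.camera(name): name is "scene" or "top"; returns a dict with "pixels" (400x640x3 uint8, blue, green, red), "fx", "fy", "cx", "cy" (pixels), "k1" (the pictures are not rectified: a ray, as slopes to the right and down, at radius r is drawn at 1 + k1 r^2 times it, then the intrinsics apply), "pose" (4x4, takes a point from camera to world coordinates). Camera axes: x right, y down, z forward; pixel columns grow to the right and rows downward; lengths in m; the calibration is good to about 2 mm. A picture is of the moment at which its call begins. There is no depth.
- robot.hand_in(): hands the job in; it is judged then, once.
The state is a dict: "time": time; "q": joint angles; "joint_velocities": joint speeds; "joint_torque": joint torques, N m; "position": TCP position; "tool_rot": TCP orientation; "ft_force": force on the tool from outside, world axes, zero at the start; "moment": the same for the moment, N m; "grip_width": finger opening in m; "grip_force": force on a finger pad.
Only numpy, scipy, OpenCV 4.12 (cv2) and the standard library are available. Lean on these libraries where they do the work, as an engineer would, in place of code of your own. Each camera call takes 0.05 s, during which the arm holds its last target. There are 200 camera calls.

## Working session

There is one attempt and no reset: what is moved stays moved. The work goes in short steps, Python scripts to look and compute and a tool call to move; the robot and the scene stay as the last step left them, time stands still between calls to the robot, and variables do not carry over. Pictures are saved under pics/ and viewed, at most 10 in all, crops included, and the job is handed in when it is done.

Besides the shell and the picture viewer there is one more tool, called after ">>>" as name(argument=value, ...) on one line, values as JSON. arm_command: Moves the arm, as the interface text tells. Its arguments: {"type":"object","properties":{"delta_rot":{"type":"array","items":{"type":"array","items":{"type":"number"}}},"delta_pos":{"type":"array","items":{"type":"array","items":{"type":"number"}}},"gripper":{"type":"array","items":{"type":"number"}},"grip_force":{"type":"number"}},"required":["delta_rot","delta_pos","gripper"]}

```bash
mkdir -p pics; ls; python3 - <<'E'
from rig import status, viewer
import cv2,json,numpy as np
o=status.get_obs();print({k:np.round(v,3).tolist() for k,v in o.items()})
for n in("scene","top"):
    c=viewer.camera(n);cv2.imwrite(f"pics/{n}0.png",c["pixels"])
    print(n,c["fx"],c["fy"],c["cx"],c["cy"],c["k1"],np.round(c["pose"],4).tolist())
E
```

```text
pics
{'time': 0.0, 'q': [0.983, 0.528, 1.434, -0.0, 1.181, -0.179], 'joint_velocities': [-0.0, -0.0, -0.001, -0.001, 0.002, 0.001], 'joint_torque': [-0.001, -44.004, -17.659, 0.063, 0.058, -0.0], 'position': [0.248, 0.573, 0.222], 'tool_rot': [0.203, 0.979, -0.001, -0.0], 'ft_force': [-0.465, -0.305, 0.176], 'moment': [-0.002, 0.0, 0.03], 'grip_force': 0.0, 'grip_width': 0.087}
scene 419.7435110510331 419.7435110510331 316.1301138229866 194.49646690416415 -0.04427142637969009 [[0.6142, 0.4783, -0.6277, 1.3098], [0.7888, -0.3493, 0.5057, -0.6429], [0.0226, -0.8058, -0.5918, 0.8626], [0.0, 0.0, 0.0, 1.0]]
top 445.88905213807 445.88905213807 319.6906579932282 197.01119336392782 -0.12241857427598449 [[-0.0602, -0.9756, 0.211, 0.2364], [-0.9982, 0.0582, -0.0154, 0.0387], [0.0027, -0.2115, -0.9774, 1.3551], [0.0, 0.0, 0.0, 1.0]]
```

View pics/top0.png

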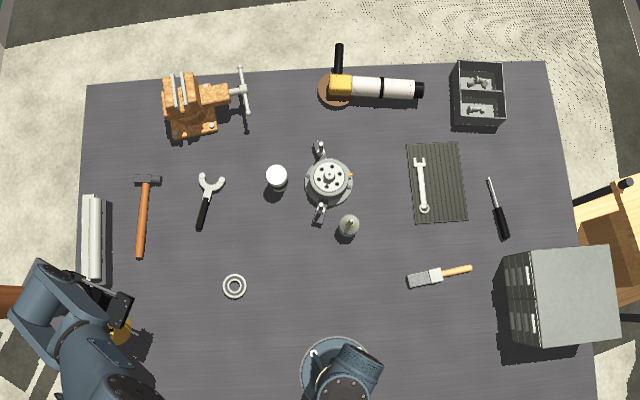

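View pics/scene0.png

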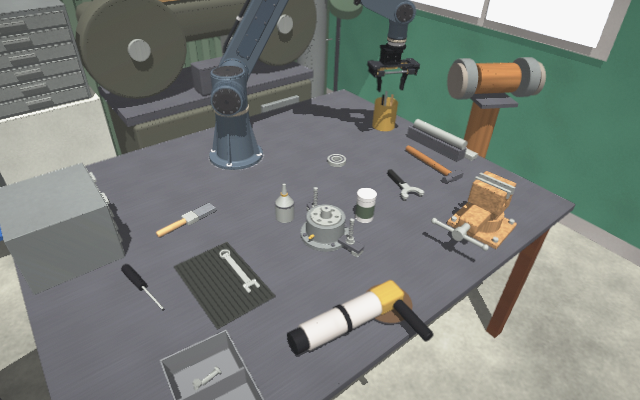

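The top view shows the spanner at about (207,195), the hub at (328,180), the grease tin at (277,177), the oil can at (348,226) and the mat at (436,182). The scene view has the hub at (325,222) and the spanner at (405,183). Next I zoom in for detail.

```bash
cat >h.py <<'E'
import numpy as np,cv2
from rig import status,viewer
def take(n):
    c=viewer.camera(n);c["R"]=c["pose"][:3,:3];c["t"]=c["pose"][:3,3];return c
def p2w(c,u,v,z):
    d=np.array([(u-c["cx"])/c["fx"],(v-c["cy"])/c["fy"]]);s=d.copy()
    for _ in range(20): s=d/(1+c["k1"]*(s@s))
    r=c["R"]@np.array([*s,1]);return c["t"]+r*(z-c["t"][2])/r[2]
def w2p(c,p):
    q=c["R"].T@(np.asarray(p,float)-c["t"]);s=q[:2]/q[2];s=s*(1+c["k1"]*(s@s))
    return np.array([c["fx"]*s[0]+c["cx"],c["fy"]*s[1]+c["cy"]])
def crop(c,u0,v0,u1,v1,k):
    return cv2.resize(c["pixels"][v0:v1,u0:u1],None,fx=k,fy=k,interpolation=cv2.INTER_CUBIC)
E
python3 - <<'E'
from h import *
c=take("top");s=take("scene")
a=crop(c,190,165,230,235,8);b=crop(c,300,135,360,245,5)
def pad(i,h): return cv2.copyMakeBorder(i,0,h-i.shape[0],0,5,cv2.BORDER_CONSTANT)
cv2.imwrite("pics/c1.png",np.hstack([pad(a,560),pad(b,560)]))
a=crop(s,295,180,375,260,6);b=crop(s,380,160,430,205,6)
cv2.imwrite("pics/c2.png",np.hstack([pad(a,480),pad(b,480)]))
for n,u,v,z in[("hubtop",329,175,.1),("tin",277,173,.098),("oil",348,220,.1)]:print(n,p2w(c,u,v,z).round(4))
E
```

```text
hubtop [ 0.5712 -0.012   0.1   ]
tin [0.5869 0.1392 0.098 ]
oil [ 0.4356 -0.0576  0.1   ]
```

View pics/c1.png

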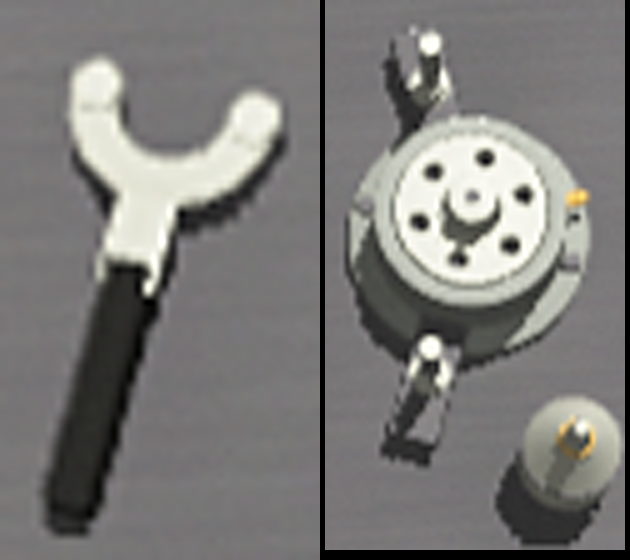

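View pics/c2.png

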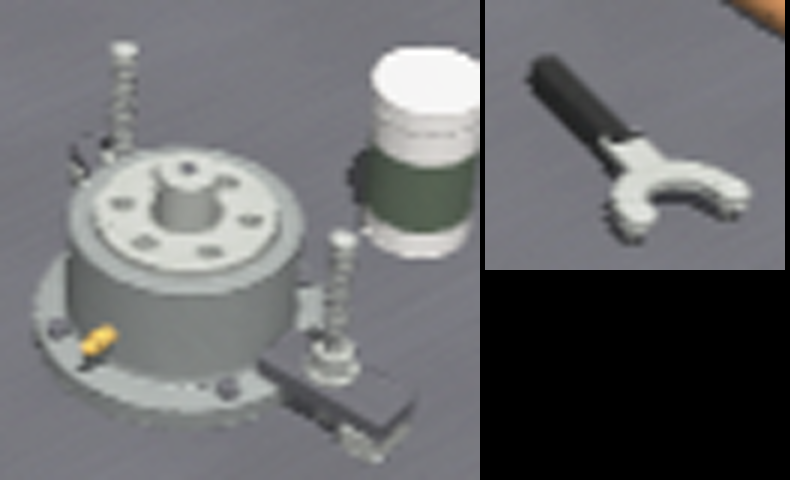

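```bash
cat >m.py <<'E'
from h import *
from scipy.optimize import least_squares
c=take("top");s=take("scene")
C1=lambda P,u0,v0,k,x0=0:[(u0+(x-x0+.5)/k-.5,v0+(y+.5)/k-.5) for x,y in P]
T=C1([(485,157),(524,193),(510,244),(458,258),(420,220),(433,171)],300,135,5,325)
S=C1([(250,220),(210,251),(146,243),(123,203)],295,180,6)
def rs(p,which=(1,1)):
    x,y,a=p;H=[np.array([x+.032*np.cos(a+k*np.pi/3),y+.032*np.sin(a+k*np.pi/3),.078]) for k in range(6)];r=[]
    for cam,P,w in((c,T,which[0]),(s,S,which[1])):
        if w:
            pr=np.array([w2p(cam,h) for h in H])
            for q in P: d=pr-q;r+=list(d[np.argmin((d**2).sum(1))])
    return np.array(r)
for w in((1,0),(0,1),(1,1)):
    best=min((least_squares(rs,[.571,-.012,a],args=(w,)) for a in np.radians([0,15,30,45])),key=lambda r:r.cost)
    print("ring",w,best.x[:2].round(4),np.degrees(best.x[2])%60,np.sqrt(np.mean(best.fun**2)))
h=best.x[:2]
for n,z,P in[("studs",.112,C1([(430,42),(430,347)],300,135,5,325))]:
    for q in P: w=p2w(c,*q,z)[:2]-h;print(n,np.hypot(*w),np.degrees(np.arctan2(*w[::-1])))
for n,p in(("tin",p2w(c,277,173,.098)),("oil",p2w(c,348,220,.1))): w=p[:2]-h;print(n,np.hypot(*w),np.degrees(np.arctan2(*w[::-1])))
# spanner: prong bosses top z=.021, grip end z .022 middle
A=C1([(98,80),(256,115),(70,520)],190,165,8)
a,b,g=p2w(c,*A[0],.021),p2w(c,*A[1],.021),p2w(c,*A[2],.011)
o=(a+b)/2;d=g-o;print("span",a,b,g,"o",o,np.hypot(*(a-b)[:2]),np.hypot(*d[:2]),"handle",np.degrees(np.arctan2(d[1],d[0])),"perp",np.degrees(np.arctan2(*(a-b)[1::-1]))+90)
B=C1([(635-485,205),(743-485,205)],380,160,6)
B=C1([(638-485,215),(740-485,190),(545-485,65)],380,160,6)
print("scene",[p2w(s,*q,z) for q,z in zip(B,(.017,.017,.018))])
for q in[(406,144),(458,141),(468,220),(416,224)]:print("mat",p2w(c,*q,.004)[:2].round(4))
print("wrench",p2w(c,419,160,.01)[:2],p2w(c,424,210,.01)[:2])
E
python3 m.py
```

```text
ring (1, 0) [ 0.5741 -0.0125] 41.81106379880647 0.0760173256045684
ring (0, 1) [ 0.5747 -0.0122] 42.126860795083985 0.07244644489794118
ring (1, 1) [ 0.5743 -0.0124] 42.06059897743557 0.1170975884255109
studs 0.09418436994329964 11.704767497760024
studs 0.09487562636159036 161.45751756530677
tin 0.1520465683595883 85.24172948985742
oil 0.14584196401271182 -161.94686573985632
span [0.61792022 0.38068763 0.021     ] [0.59993042 0.31851417 0.021     ] [0.44689443 0.39494735 0.011     ] o [0.60892532 0.3496009  0.021     ] 0.0647238159334065 0.16825667571128752 handle 164.36503351635344 perp 163.8622718576783
scene [array([0.59708688, 0.32285615, 0.017     ]), array([0.61569389, 0.38975214, 0.017     ]), array([0.45582873, 0.39270188, 0.018     ])]
mat [ 0.6852 -0.2691]
mat [ 0.6866 -0.4406]
mat [ 0.4275 -0.439 ]
mat [ 0.4255 -0.2736]
wrench [ 0.62781246 -0.30369251] [ 0.46661421 -0.30177235]
```

```bash
cat >>h.py <<'E'
from scipy.spatial.transform import Rotation as Ro
def down(yaw):
    c,s=np.cos(np.radians(yaw)),np.sin(np.radians(yaw));return np.array([[c,s,0],[s,-c,0],[0,0,-1]])
def go(x,y,z,yaw,o=None):
    o=o or status.get_obs();R=Ro.from_quat(o["tool_rot"]).as_matrix()
    return (Ro.from_matrix(R.T@down(yaw)).as_rotvec(degrees=True).round(2).tolist(),(R.T@(np.array([x,y,z])-o["position"])).round(4).tolist())
def st():
    o=status.get_obs();R=Ro.from_quat(o["tool_rot"]).as_matrix()
    print("t",round(o["time"],2),"p",o["position"],"yaw",np.degrees(np.arctan2(R[1,0],R[0,0])).round(2),"tilt",R[:2,2].round(4),"F",np.round(o["ft_force"],1),"M",np.round(o["moment"],2),"w",round(o["grip_width"],4),o["grip_force"],"q",np.round(o["q"],2))
E
python3 - <<'E'
from h import *
st();print(go(.527,.3735,.15,-16),go(.527,.3735,.15,71))
E
```

```text
t 0.3 p [0.24827221 0.57330037 0.22218897] yaw 156.58 tilt [-0.0004 -0.0007] F [0.3 0.4 0.9] M [-0.  0. -0.] w 0.087 0.0 q [ 0.98  0.53  1.43 -0.    1.18 -0.18]
([-0.02, 0.07, 172.58], [-0.3352, -0.0725, 0.0722]) ([-0.04, 0.03, 85.58], [-0.3352, -0.0725, 0.0722])
```

>>> arm_command(delta_rot=[[0, 0, 3], [0, 0, 9], [0, 0, 16], [0, 0, 23], [0, 0, 30], [0, 0, 37], [0, 0, 44], [0, 0, 51], [0, 0, 58], [0, 0, 65], [0, 0, 72], [0, 0, 79]], delta_pos=[[-0.01, -0.002, 0], [-0.03, -0.007, 0], [-0.06, -0.013, 0], [-0.095, -0.02, 0], [-0.13, -0.028, 0.01], [-0.165, -0.036, 0.02], [-0.2, -0.043, 0.03], [-0.235, -0.05, 0.04], [-0.27, -0.058, 0.05], [-0.3, -0.065, 0.06], [-0.325, -0.07, 0.07], [-0.335, -0.0725, 0.072]], gripper=[-1, -1, -1, -1, -1, -1, -1, -1, -1, -1, -1, -1])

```text
time: 1.3
position: [0.5297, 0.3708, 0.1486]
tool_rot: [0.782, 0.623, -0.001, 0.0]
ft_force: [0.3, -0.4, -0.4]
grip_width: 0.0868
grip_force: 0.0
```

>>> arm_command(delta_rot=[[0, 0, 7], [0, 0, 14], [0, 0, 21], [0, 0, 28], [0, 0, 35], [0, 0, 42], [0, 0, 49], [0, 0, 56], [0, 0, 63], [0, 0, 70], [0, 0, 77], [0, 0, 84]], delta_pos=[[0, 0, 0], [0, 0, 0], [0, 0, 0], [0, 0, 0], [0, 0, 0], [0, 0, 0], [0, 0, 0.01], [0, 0, 0.02], [0, 0, 0.03], [0, 0, 0.04], [0, 0, 0.05], [0, 0, 0.06]], gripper=[-0.6, -0.6, -0.4, -0.3, -0.2, -0.2, -0.2, -0.2, -0.2, -0.2, -0.2, -0.2])

```text
time: 2.3
position: [0.527, 0.3738, 0.09]
tool_rot: [0.998, -0.059, 0.0, -0.0]
ft_force: [0.1, -0.1, -1.4]
grip_width: 0.0523
grip_force: 0.0
```

```bash
python3 - <<'E'
from h import *
st();print(go(.527,.3735,.004,-16))
E
```

```text
t 2.3 p [0.527023   0.37384627 0.0900228 ] yaw -6.77 tilt [0. 0.] F [ 0.1 -0.1 -1.4] M [-0.08  0.12 -0.02] w 0.0523 0.0 q [0.44 0.72 1.48 0.   0.94 2.13]
([-0.0, -0.0, 9.23], [0.0, 0.0003, 0.086])
```

>>> arm_command(delta_rot=[[0, 0, 5], [0, 0, 9.3], [0, 0, 9.3], [0, 0, 9.3], [0, 0, 9.3], [0, 0, 9.3], [0, 0, 9.3], [0, 0, 9.3], [0, 0, 9.3], [0, 0, 9.3], [0, 0, 9.3], [0, 0, 9.3]], delta_pos=[[0, 0, 0.01], [0, 0, 0.03], [0, 0, 0.05], [0, 0, 0.065], [0, 0, 0.075], [0, 0, 0.08], [0, 0, 0.083], [0, 0, 0.085], [0, 0, 0.086], [0, 0, 0.086], [0, 0, 0.086], [0, 0, 0.086]], gripper=[-0.2, -0.2, -0.2, -0.2, -0.2, -0.2, -0.2, -0.2, -0.2, -0.2, 0.2, 0.4], grip_force=15)

```text
time: 3.3
position: [0.5274, 0.374, 0.0053]
tool_rot: [0.991, -0.137, 0.001, -0.0]
ft_force: [0.5, -0.2, 0.3]
grip_width: 0.0455
grip_force: 0.0
```

>>> arm_command(delta_rot=[[0, 0, 0], [0, 0, 0], [0, 0, 0], [0, 0, 0], [0, 0, 0], [0, 0, 0], [0, 0, 0], [0, 0, 0]], delta_pos=[[0, 0, 0], [0, 0, 0], [0, 0, 0], [0, 0, 0], [0, 0, 0], [0, 0, 0], [0, 0, 0], [0, 0, 0]], gripper=[0.7, 1, 1, 1, 1, 1, 1, 1], grip_force=55)

```text
time: 3.97
position: [0.527, 0.374, 0.0047]
tool_rot: [0.991, -0.137, 0.0, -0.0]
ft_force: [0.4, -0.5, 1.6]
grip_width: 0.0195
grip_force: 64.6
```

```bash
python3 - <<'E'
from h import *
st();c=take("top");cv2.imwrite("pics/g1.png",crop(c,180,155,240,240,7))
E
```

```text
t 3.97 p [0.52703711 0.37396215 0.00472218] yaw -15.72 tilt [0.0003 0.0002] F [ 0.4 -0.5  1.6] M [0.11 0.24 0.09] w 0.0195 64.63990956544876 q [0.44 0.84 1.51 0.   0.79 2.29]
```

View pics/g1.png

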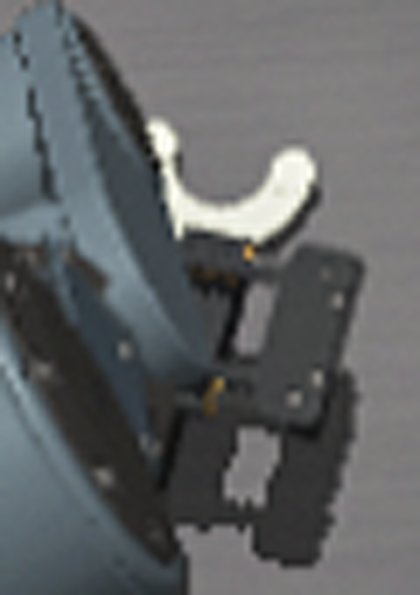

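>>> arm_command(delta_rot=[[0, 0, 0], [0, 0, 0], [0, 0, 0], [0, 0, -2], [0, 0, -6], [0, 0, -11], [0, 0, -17], [0, 0, -23], [0, 0, -29], [0, 0, -35], [0, 0, -41], [0, 0, -47]], delta_pos=[[0, 0, -0.005], [0, 0, -0.02], [0, 0, -0.04], [0, 0, -0.07], [0, 0, -0.1], [0.005, 0.01, -0.13], [0.015, 0.025, -0.155], [0.03, 0.05, -0.175], [0.045, 0.08, -0.18], [0.06, 0.11, -0.18], [0.075, 0.14, -0.18], [0.09, 0.165, -0.18]], gripper=[1, 1, 1, 1, 1, 1, 1, 1, 1, 1, 1, 1])

```text
time: 5.02
position: [0.5674, 0.1881, 0.184]
tool_rot: [0.962, 0.272, -0.002, 0.0]
ft_force: [0.3, -0.7, -3.8]
grip_width: 0.0194
grip_force: 64.4
```

```bash
python3 - <<'E'
from h import *
st();print(go(.6315,-.0759,.18,132))
E
```

```text
t 5.02 p [0.56740025 0.18812061 0.18401914] yaw 31.56 tilt [-0.0032 -0.0014] F [ 0.3 -0.7 -3.8] M [-0.07  0.17 -0.01] w 0.0194 64.44195494055748 q [ 0.13  0.54  1.54 -0.    1.07  1.15]
([-0.19, 0.12, -100.44], [-0.0835, 0.2585, 0.0042])
```

>>> arm_command(delta_rot=[[0, 0, -5], [0, 0, -10], [0, 0, -16], [0, 0, -22], [0, 0, -28], [0, 0, -34], [0, 0, -40], [0, 0, -46], [0, 0, -52], [0, 0, -58], [0, 0, -64], [0, 0, -70]], delta_pos=[[-0.008, 0.025, 0], [-0.016, 0.05, 0], [-0.024, 0.075, 0], [-0.032, 0.1, 0], [-0.04, 0.125, 0], [-0.048, 0.15, 0], [-0.056, 0.175, 0], [-0.064, 0.2, 0], [-0.072, 0.225, 0], [-0.079, 0.245, 0], [-0.082, 0.255, 0], [-0.0835, 0.2585, 0]], gripper=[1, 1, 1, 1, 1, 1, 1, 1, 1, 1, 1, 1])

```text
time: 6.02
position: [0.6314, -0.0765, 0.1836]
tool_rot: [0.633, 0.774, -0.001, -0.0]
ft_force: [-0.5, 0.8, -3.8]
grip_width: 0.0193
grip_force: 64.4
```

>>> arm_command(delta_rot=[[0, 0, -6], [0, 0, -12], [0, 0, -18], [0, 0, -24], [0, 0, -28], [0, 0, -30], [0, 0, -30], [0, 0, -30]], delta_pos=[[0, 0, 0], [0, 0, 0], [0, 0, 0], [0, 0, 0.01], [0, 0, 0.02], [0, 0, 0.03], [0, 0, 0.04], [0, 0, 0.04]], gripper=[1, 1, 1, 1, 1, 1, 1, 1])

```text
time: 6.68
position: [0.6294, -0.0733, 0.1416]
tool_rot: [0.413, 0.911, -0.001, -0.003]
ft_force: [-0.5, -0.3, -4.0]
grip_width: 0.0193
grip_force: 64.4
```

```bash
python3 - <<'E'
from h import *
st();print(go(.6315,-.0759,.14,132))
c=take("top");s=take("scene")
def pad(i,h): return cv2.copyMakeBorder(i,0,h-i.shape[0],0,5,cv2.BORDER_CONSTANT)
cv2.imwrite("pics/i1.png",np.hstack([pad(crop(c,300,135,365,215,6),480),pad(crop(s,290,175,355,255,6),480)]))
E
```

```text
t 6.68 p [ 0.62936481 -0.07325315  0.14155504] yaw 131.21 tilt [-0.0062  0.0016] F [-0.5 -0.3 -4. ] M [-0.11 -0.03 -0.  ] w 0.0193 64.43971082568169 q [-0.29  0.64  1.48 -0.    1.03 -1.01]
([-0.21, -0.3, -0.79], [-0.0034, -0.0001, 0.0015])
```

View pics/i1.png

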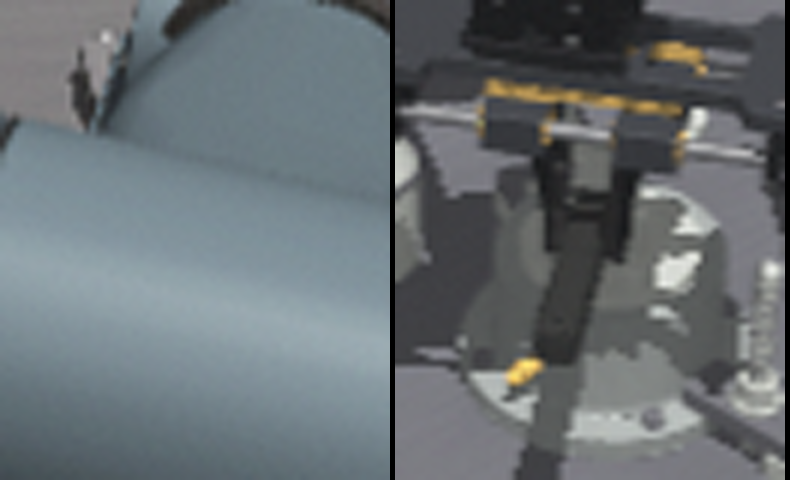

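The wrist blocks the top view entirely. In the scene view only the handle end (crop 535,460) and the ring rim (680,270) are visible. So I refine the grasp offset by fitting the fork's outline to the first pictures.

```bash
cat >fit.py <<'E'
from h import *
from scipy.optimize import minimize
K=4;st()
cams={n:take(n) for n in("top","scene")}
box={"top":(192,165,228,206),"scene":(395,165,428,204)}
th=np.linspace(-np.pi/2,np.pi/2,25)
arc=lambda r,t:np.c_[r*np.cos(t),r*np.sin(t)]
fork=np.vstack([arc(.041,th),arc(.023,th[::-1])])
disc=lambda y:arc(.009,np.linspace(0,6.28,24))+[0,y]
neck=np.array([[.03,-.012],[.065,-.012],[.065,.012],[.03,.012]])
def render(n,p):
    u0,v0,u1,v1=box[n];m=np.zeros(((v1-v0)*K,(u1-u0)*K),np.uint8);a=p[2];R=np.array([[np.cos(a),-np.sin(a)],[np.sin(a),np.cos(a)]])
    for P in(fork,disc(.032),disc(-.032),neck):
        for z in np.linspace(.013,.021,4):
            W=P@R.T+p[:2];q=np.array([w2p(cams[n],[*w,z]) for w in W]);q=((q-[u0,v0]+.5)*K-.5)
            cv2.fillPoly(m,[np.round(q*16).astype(np.int32)],255,shift=4)
    return cv2.resize(m,None,fx=1/K,fy=1/K,interpolation=cv2.INTER_AREA)/255.
I={}
for n,b in box.items():
    g=cv2.imread(f"pics/{n}0.png",0)[b[1]:b[3],b[0]:b[2]].astype(float)
    I[n]=np.clip((g-105)/(200-105),0,1)   # grip/bench dark -> 0
def cost(p,ns):return sum(((render(n,p)-I[n])**2).sum() for n in ns)
for ns in(("top",),("scene",),("top","scene")):
    r=minimize(lambda d:cost(np.array([.609,.350,np.radians(164)])+d*[.001,.001,.01],ns),np.zeros(3),method="Nelder-Mead",options=dict(initial_simplex=[[0,0,0],[3,0,0],[0,3,0],[0,0,3]]))
    p=np.array([.609,.350,np.radians(164)])+r.x*[.001,.001,.01]
    d=p[:2]-[.52704,.37396];R=down(-15.72)[:2,:2]
    print(ns,p[:2].round(4),np.degrees(p[2]).round(2),r.fun.round(2),"in tool",(R.T@d).round(4))
E
python3 fit.py
```

```text
t 6.78 p [ 0.63104253 -0.07362743  0.14371355] yaw 131.23 tilt [-0.0021  0.0005] F [ 0.6 -0.2 -3.4] M [-0.17 -0.02  0.03] w 0.02 64.44383919239044 q [-0.29  0.63  1.47 -0.    1.03 -1.01]
('top',) [0.6092 0.3515] 163.88 33.5 in tool [ 0.0852 -0.0006]
('scene',) [0.6069 0.3533] 163.9 40.7 in tool [ 0.0824 -0.0017]
('top', 'scene') [0.6089 0.3517] 164.23 82.14 in tool [ 0.0848 -0.0008]
```

>>> arm_command(delta_rot=[[0, 0, 0], [0, 0, 0], [0, 0, 0]], delta_pos=[[0, 0, 0], [0, 0, 0], [0, 0, 0]], gripper=[1, 1, 1])

```text
time: 7.13
position: [0.632, -0.0738, 0.1451]
tool_rot: [0.413, 0.911, 0.0, 0.001]
ft_force: [0.5, 0.4, -3.7]
grip_width: 0.0194
grip_force: 64.4
```

```bash
python3 - <<'E'
from h import *
st();print(go(.6312,-.0756,.09,132.1))
E
```

```text
t 7.13 p [ 0.63203905 -0.07377103  0.1451403 ] yaw 131.27 tilt [ 0.001  -0.0003] F [ 0.5  0.4 -3.7] M [-0.07  0.   -0.01] w 0.0194 64.44139055907726 q [-0.29  0.63  1.47 -0.    1.03 -1.01]
([0.03, 0.05, -0.83], [-0.0008, -0.0019, 0.0551])
```

>>> arm_command(delta_rot=[[0, 0, -0.5], [0, 0, -0.8], [0, 0, -0.8], [0, 0, -0.8], [0, 0, -0.8], [0, 0, -0.8], [0, 0, -0.8], [0, 0, -0.8], [0, 0, -0.8], [0, 0, -0.8]], delta_pos=[[-0.0008, -0.0019, 0.005], [-0.0008, -0.0019, 0.015], [-0.0008, -0.0019, 0.025], [-0.0008, -0.0019, 0.035], [-0.0008, -0.0019, 0.043], [-0.0008, -0.0019, 0.05], [-0.0008, -0.0019, 0.054], [-0.0008, -0.0019, 0.055], [-0.0008, -0.0019, 0.055], [-0.0008, -0.0019, 0.055]], gripper=[1, 1, 1, 1, 1, 1, 1, 1, 1, 1])

```text
time: 7.97
position: [0.6312, -0.0756, 0.0898]
tool_rot: [0.406, 0.914, 0.0, 0.0]
ft_force: [-0.5, -0.8, -4.1]
grip_width: 0.0195
grip_force: 64.4
```

```bash
python3 - <<'E'
from h import *
st();print(go(.6312,-.0756,.082,132.1))
s=take("scene");cv2.imwrite("pics/i2.png",crop(s,285,170,365,260,6))
E
```

```text
t 7.97 p [ 0.63121696 -0.07562717  0.08982161] yaw 132.08 tilt [ 0.0007 -0.0002] F [-0.5 -0.8 -4.1] M [-0.09 -0.05 -0.03] w 0.0195 64.44270841777325 q [-0.29  0.71  1.51  0.    0.93 -1.03]
([0.02, 0.04, -0.02], [0.0, 0.0, 0.0078])
```

View pics/i2.png

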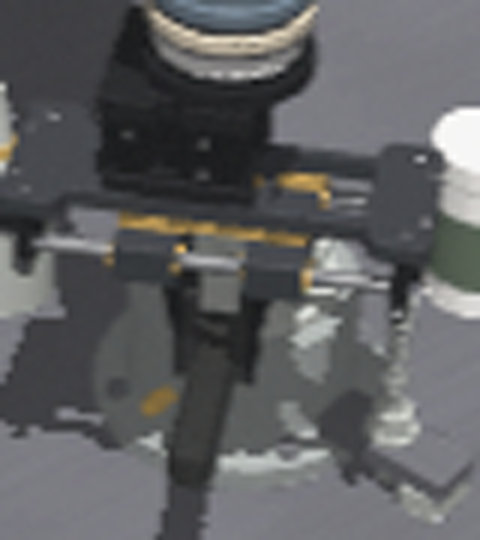

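The spanner hangs over the ring. The gripper body clears the stud (crop 400,390) and the tin (460,210). I descend gently.

>>> arm_command(delta_rot=[[0, 0, 0], [0, 0, 0], [0, 0, 0], [0, 0, 0], [0, 0, 0], [0, 0, 0], [0, 0, 0], [0, 0, 0]], delta_pos=[[0, 0, 0.002], [0, 0, 0.004], [0, 0, 0.006], [0, 0, 0.008], [0, 0, 0.0095], [0, 0, 0.011], [0, 0, 0.012], [0, 0, 0.012]], gripper=[1, 1, 1, 1, 1, 1, 1, 1])

```text
time: 8.68
position: [0.6308, -0.0753, 0.0773]
tool_rot: [0.406, 0.914, 0.0, -0.0]
ft_force: [-0.1, 0.3, -4.1]
grip_width: 0.0194
grip_force: 64.5
```

```bash
python3 -c "
from h import *
st()"
```

```text
t 8.68 p [ 0.63075336 -0.07525367  0.07726369] yaw 132.06 tilt [-0.0003  0.0006] F [-0.1  0.3 -4.1] M [ 0.1  -0.07 -0.03] w 0.0194 64.45586755871773 q [-0.29  0.72  1.52  0.    0.9  -1.03]
```

>>> arm_command(delta_rot=[[0, 0, 0], [0, 0, 0], [0, 0, 0], [0, 0, 0], [0, 0, 0], [0, 0, 0], [0, 0, 0], [0, 0, 0]], delta_pos=[[0, 0, 0.0015], [0, 0, 0.003], [0, 0, 0.0045], [0, 0, 0.0055], [0, 0, 0.0065], [0, 0, 0.007], [0, 0, 0.007], [0, 0, 0.007]], gripper=[1, 1, 1, 1, 1, 1, 1, 1])

```text
time: 9.35
position: [0.6308, -0.0754, 0.0705]
tool_rot: [0.406, 0.914, 0.0, -0.0]
ft_force: [0.7, 2.3, -2.3]
grip_width: 0.0193
grip_force: 64.5
```

```bash
cat >arc.py <<'E'
from h import *
import sys
st();o=status.get_obs();R=Ro.from_quat(o["tool_rot"]).as_matrix();x0=np.array([.085,0,0])
# clockwise seen from above = + about tool z; pivot at tool x=.085
rows=[];
for a in np.arange(3,37,3):
    p=x0-Ro.from_rotvec([0,0,a],degrees=True).apply(x0);rows.append([round(p[0],4),round(p[1],4),0])
print(rows, (o["position"]+R@x0)[:2])
E
python3 arc.py
```

```text
t 9.35 p [ 0.63082138 -0.0753991   0.07050435] yaw 132.07 tilt [-0.0001  0.0003] F [ 0.7  2.3 -2.3] M [ 0.3  -0.02 -0.16] w 0.0193 64.53764721751213 q [-0.29  0.73  1.52  0.    0.89 -1.03]
[[np.float64(0.0001), np.float64(-0.0044), 0], [np.float64(0.0005), np.float64(-0.0089), 0], [np.float64(0.001), np.float64(-0.0133), 0], [np.float64(0.0019), np.float64(-0.0177), 0], [np.float64(0.0029), np.float64(-0.022), 0], [np.float64(0.0042), np.float64(-0.0263), 0], [np.float64(0.0056), np.float64(-0.0305), 0], [np.float64(0.0073), np.float64(-0.0346), 0], [np.float64(0.0093), np.float64(-0.0386), 0], [np.float64(0.0114), np.float64(-0.0425), 0], [np.float64(0.0137), np.float64(-0.0463), 0], [np.float64(0.0162), np.float64(-0.05), 0]] [ 0.57387114 -0.01229863]
```

>>> arm_command(delta_rot=[[0, 0, 3], [0, 0, 6], [0, 0, 9], [0, 0, 12], [0, 0, 15], [0, 0, 18], [0, 0, 21], [0, 0, 24], [0, 0, 27], [0, 0, 30], [0, 0, 30]], delta_pos=[[0.0001, -0.0044, 0], [0.0005, -0.0089, 0], [0.001, -0.0133, 0], [0.0019, -0.0177, 0], [0.0029, -0.022, 0], [0.0042, -0.0263, 0], [0.0056, -0.0305, 0], [0.0073, -0.0346, 0], [0.0093, -0.0386, 0], [0.0114, -0.0425, 0], [0.0114, -0.0425, 0]], gripper=[1, 1, 1, 1, 1, 1, 1, 1, 1, 1, 1])

```text
time: 10.27
position: [0.5913, -0.0939, 0.0704]
tool_rot: [0.63, 0.777, 0.001, -0.001]
ft_force: [1.8, 5.9, -4.6]
grip_width: 0.0197
grip_force: 64.3
```

```bash
python3 arc.py
```

```text
t 10.27 p [ 0.59125009 -0.09389419  0.07036809] yaw 101.96 tilt [-0.0001  0.0025] F [ 1.8  5.9 -4.6] M [ 0.93 -0.23 -0.02] w 0.0197 64.25847753882408 q [-0.35  0.7   1.62  0.    0.83 -0.56]
[[np.float64(0.0001), np.float64(-0.0044), 0], [np.float64(0.0005), np.float64(-0.0089), 0], [np.float64(0.001), np.float64(-0.0133), 0], [np.float64(0.0019), np.float64(-0.0177), 0], [np.float64(0.0029), np.float64(-0.022), 0], [np.float64(0.0042), np.float64(-0.0263), 0], [np.float64(0.0056), np.float64(-0.0305), 0], [np.float64(0.0073), np.float64(-0.0346), 0], [np.float64(0.0093), np.float64(-0.0386), 0], [np.float64(0.0114), np.float64(-0.0425), 0], [np.float64(0.0137), np.float64(-0.0463), 0], [np.float64(0.0162), np.float64(-0.05), 0]] [ 0.57363966 -0.01073873]
```

>>> arm_command(delta_rot=[[0, 0, 1.5], [0, 0, 3], [0, 0, 4.5], [0, 0, 6], [0, 0, 6]], delta_pos=[[0, -0.0022, 0], [0.0001, -0.0044, 0], [0.0003, -0.0067, 0], [0.0005, -0.0089, 0], [0.0005, -0.0089, 0]], gripper=[1, 1, 1, 1, 1])

```text
time: 10.68
position: [0.5828, -0.0952, 0.0704]
tool_rot: [0.669, 0.743, 0.001, -0.001]
ft_force: [2.3, 6.6, -4.5]
grip_width: 0.0193
grip_force: 64.2
```

```bash
python3 arc.py|sed 's/\[\[.*\]\]//'
```

```text
t 10.68 p [ 0.58281498 -0.09521373  0.0703901 ] yaw 96.05 tilt [0.0003 0.0022] F [ 2.3  6.6 -4.5] M [ 1.01 -0.32  0.04] w 0.0193 64.21502463519573 q [-0.35  0.69  1.64  0.    0.81 -0.46]
 [ 0.57385226 -0.01068779]
```

>>> arm_command(delta_rot=[[0, 0, 1.5], [0, 0, 3], [0, 0, 4.5], [0, 0, 6], [0, 0, 6]], delta_pos=[[0, -0.0022, 0], [0.0001, -0.0044, 0], [0.0003, -0.0067, 0], [0.0005, -0.0089, 0], [0.0005, -0.0089, 0]], gripper=[1, 1, 1, 1, 1])

```text
time: 11.1
position: [0.5741, -0.0957, 0.0704]
tool_rot: [0.707, 0.707, 0.001, -0.0]
ft_force: [1.8, 6.1, -4.3]
grip_width: 0.0197
grip_force: 64.2
```

```bash
python3 arc.py|sed 's/\[\[.*\]\]//'
```

```text
t 11.1 p [ 0.57411129 -0.09568594  0.07043233] yaw 90.06 tilt [0.0007 0.0021] F [ 1.8  6.1 -4.3] M [ 1.07 -0.4   0.17] w 0.0197 64.18048650026321 q [-0.36  0.68  1.66  0.    0.8  -0.36]
 [ 0.57401862 -0.01068617]
```

>>> arm_command(delta_rot=[[0, 0, 1.5], [0, 0, 3], [0, 0, 4.5], [0, 0, 4.5]], delta_pos=[[0, -0.0022, 0], [0.0001, -0.0044, 0], [0.0003, -0.0067, 0], [0.0003, -0.0067, 0]], gripper=[1, 1, 1, 1])

```text
time: 11.43
position: [0.5705, -0.0955, 0.0711]
tool_rot: [0.732, 0.681, 0.003, 0.002]
ft_force: [6.8, 9.4, -6.1]
grip_width: 0.0199
grip_force: 61.7
```

```bash
python3 arc.py|sed 's/\[\[.*\]\]//'
```

```text
t 11.43 p [ 0.57050719 -0.09553493  0.07110714] yaw 85.83 tilt [0.0071 0.0002] F [ 6.8  9.4 -6.1] M [ 1.48 -1.1   1.29] w 0.0199 61.669294319481196 q [-0.36  0.68  1.68  0.    0.78 -0.29]
 [ 0.57669051 -0.01076015]
```

>>> arm_command(delta_rot=[[0, 0, 1.5], [0, 0, 3], [0, 0, 3]], delta_pos=[[0, -0.0022, 0], [0.0001, -0.0044, 0], [0.0001, -0.0044, 0]], gripper=[1, 1, 1])

```text
time: 11.68
position: [0.57, -0.0957, 0.072]
tool_rot: [0.749, 0.662, 0.005, 0.006]
ft_force: [13.4, 12.0, -7.4]
grip_width: 0.0201
grip_force: 62.5
```

```bash
python3 arc.py|sed 's/\[\[.*\]\]//'
```

```text
t 11.68 p [ 0.56996343 -0.09572912  0.07195393] yaw 82.93 tilt [ 0.0153 -0.0023] F [13.4 12.  -7.4] M [ 1.7  -2.12  1.75] w 0.0201 62.45951759861782 q [-0.36  0.67  1.68  0.    0.77 -0.24]
 [ 0.58041889 -0.01137461]
```

The stop is reached: force and moment rise sharply and the tool stalls. I ease the load off before lifting.

>>> arm_command(delta_rot=[[0, 0, -1.5], [0, 0, -3], [0, 0, -4], [0, 0, -4]], delta_pos=[[0, 0.002, 0], [0, 0.0044, 0], [0, 0.0059, 0], [0, 0.0059, 0]], gripper=[1, 1, 1, 1])

```text
time: 12.02
position: [0.571, -0.0958, 0.0707]
tool_rot: [0.727, 0.687, 0.002, 0.001]
ft_force: [5.0, 9.1, -5.1]
grip_width: 0.0194
grip_force: 58.0
```

```bash
python3 arc.py|sed 's/\[\[.*\]\]//'
```

```text
t 12.02 p [ 0.57103846 -0.09575329  0.07070733] yaw 86.74 tilt [0.0043 0.0011] F [ 5.   9.1 -5.1] M [ 1.29 -0.92  0.45] w 0.0194 57.982297539711 q [-0.36  0.68  1.67  0.    0.79 -0.31]
 [ 0.5758771  -0.01089121]
```

>>> arm_command(delta_rot=[[0, 0, -0.5], [0, 0, -1], [0, 0, -1.5], [0, 0, -1.5]], delta_pos=[[0.001, 0.0007, 0], [0.002, 0.0015, 0], [0.0025, 0.002, 0], [0.0025, 0.002, 0]], gripper=[1, 1, 1, 1])

```text
time: 12.35
position: [0.5719, -0.0957, 0.0708]
tool_rot: [0.719, 0.695, 0.0, 0.001]
ft_force: [2.7, 1.7, -5.3]
grip_width: 0.0196
grip_force: 58.2
```

```bash
python3 arc.py|sed 's/\[\[.*\]\]//'
```

```text
t 12.35 p [ 0.57191182 -0.09567972  0.07077599] yaw 88.08 tilt [ 0.0022 -0.0011] F [ 2.7  1.7 -5.3] M [-0.1  -0.46 -0.16] w 0.0196 58.232859671115875 q [-0.36  0.68  1.67 -0.    0.79 -0.32]
 [ 0.57476392 -0.01072763]
```

>>> arm_command(delta_rot=[[0, 0, 0], [0, 0, 0], [0, 0, 0], [0, 0, 0], [0, 0, 0], [0, 0, 0], [0, 0, 0], [0, 0, 0]], delta_pos=[[0, 0.0002, -0.001], [0, 0.0004, -0.002], [0, 0.0004, -0.004], [0, 0.0004, -0.006], [0, 0.0004, -0.008], [0, 0.0004, -0.01], [0, 0.0004, -0.012], [0, 0.0004, -0.014]], gripper=[1, 1, 1, 1, 1, 1, 1, 1])

```text
time: 13.02
position: [0.5698, -0.0946, 0.0847]
tool_rot: [0.719, 0.695, -0.001, -0.001]
ft_force: [-0.5, -0.7, -3.3]
grip_width: 0.0198
grip_force: 58.2
```

```bash
python3 arc.py|sed 's/\[\[.*\]\]//'
```

```text
t 13.02 p [ 0.56976221 -0.09462536  0.08474884] yaw 88.1 tilt [-0.0031  0.0009] F [-0.5 -0.7 -3.3] M [-0.17  0.05  0.06] w 0.0198 58.243387788534164 q [-0.36  0.66  1.66 -0.    0.83 -0.32]
 [ 0.57258008 -0.00967211]
```

>>> arm_command(delta_rot=[[0, 0, 0], [0, 0, 0], [0, 0, 0], [0, 0, 2], [0, 0, 6], [0, 0, 12], [0, 0, 18], [0, 0, 24], [0, 0, 30], [0, 0, 36], [0, 0, 42], [0, 0, 48]], delta_pos=[[0, 0, -0.015], [0, 0, -0.04], [0, 0, -0.07], [0, 0, -0.1], [-0.01, 0, -0.115], [-0.035, 0, -0.12], [-0.065, -0.001, -0.12], [-0.1, -0.002, -0.12], [-0.135, -0.005, -0.12], [-0.17, -0.01, -0.12], [-0.205, -0.01, -0.12], [-0.24, -0.01, -0.12]], gripper=[1, 1, 1, 1, 1, 1, 1, 1, 1, 1, 1, 1])

```text
time: 14.02
position: [0.5513, -0.3349, 0.2042]
tool_rot: [0.94, 0.34, -0.001, -0.002]
ft_force: [1.7, 0.5, -3.9]
grip_width: 0.0197
grip_force: 58.2
```

```bash
python3 - <<'E'
from h import *
st();print(go(.549,-.382,.06,0))
E
```

```text
t 14.02 p [ 0.5512607  -0.33489505  0.20423346] yaw 39.8 tilt [-0.0031  0.0026] F [ 1.7  0.5 -3.9] M [-0.13  0.12 -0.03] w 0.0197 58.23857545852661 q [-0.72  0.58  1.39 -0.    1.17  0.16]
([-0.21, 0.12, 39.8], [-0.0318, 0.0353, 0.1441])
```

>>> arm_command(delta_rot=[[0, 0, 5], [0, 0, 11], [0, 0, 17], [0, 0, 23], [0, 0, 29], [0, 0, 35], [0, 0, 39.8], [0, 0, 39.8], [0, 0, 39.8], [0, 0, 39.8], [0, 0, 39.8], [0, 0, 39.8]], delta_pos=[[-0.008, 0.008, 0], [-0.016, 0.017, 0], [-0.024, 0.026, 0.01], [-0.03, 0.033, 0.025], [-0.032, 0.0353, 0.045], [-0.032, 0.0353, 0.065], [-0.032, 0.0353, 0.085], [-0.032, 0.0353, 0.105], [-0.032, 0.0353, 0.125], [-0.032, 0.0353, 0.138], [-0.032, 0.0353, 0.144], [-0.032, 0.0353, 0.144]], gripper=[1, 1, 1, 1, 1, 1, 1, 1, 1, 1, 1, 1])

```text
time: 15.02
position: [0.5501, -0.3809, 0.0588]
tool_rot: [1.0, 0.003, -0.002, -0.002]
ft_force: [-0.3, 0.8, -4.2]
grip_width: 0.0195
grip_force: 58.2
```

```bash
python3 - <<'E'
from h import *
st();print(go(.549,-.382,.0125,0))
c=take("top");s=take("scene")
def pad(i,h): return cv2.copyMakeBorder(i,0,h-i.shape[0],0,5,cv2.BORDER_CONSTANT)
cv2.imwrite("pics/p1.png",np.vstack([np.hstack([pad(crop(c,300,135,365,215,4),320),pad(crop(c,390,125,485,235,3),330)[:320]]),cv2.resize(s["pixels"][190:330,160:348],(555,280))[:, :555] if 0 else pad(crop(s,165,230,350,325,3),285)[:, :555]]) if False else np.hstack([pad(crop(c,300,135,365,215,4),440),pad(crop(c,390,125,485,235,4),440)[:,:]]))
cv2.imwrite("pics/p1s.png",crop(s,160,215,300,335,5))
E
```

```text
t 15.02 p [ 0.55010989 -0.38087098  0.05876348] yaw 0.29 tilt [-0.0035  0.0034] F [-0.3  0.8 -4.2] M [-0.04  0.21 -0.02] w 0.0195 58.24607200920582 q [-0.77  0.79  1.43 -0.    0.93  0.79]
([-0.19, 0.2, 0.29], [-0.001, 0.0013, 0.0463])
```

View pics/p1.png

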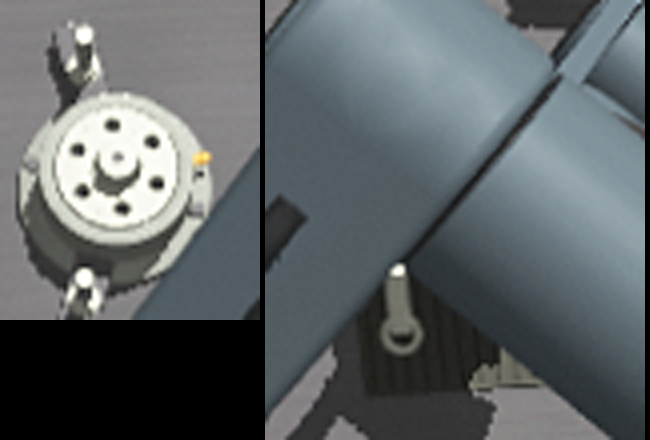

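View pics/p1s.png

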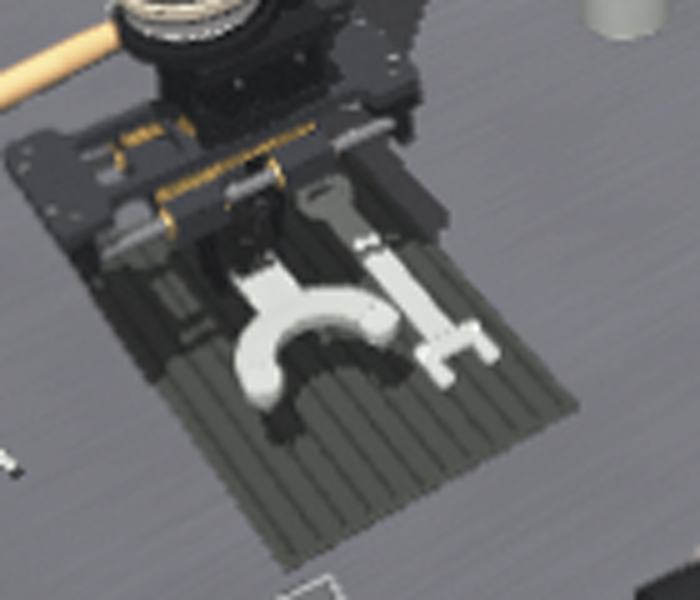

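The ring view is clear, with holes at crop (112,124) through (78,149). In the scene view the spanner hangs level over the mat, with its bosses near (378,322) and (260,370), and the wrench is undisturbed at (430,290).

```bash
sed -n '1,/^h=best/p' m.py | sed 's/^T=.*/T=C1([(112,124),(151,141),(157,183),(122,208),(83,191),(78,149)],300,135,4)/;s/((1,0),(0,1),(1,1))/((1,0),)/' > m2.py
cat >>m2.py <<'E'
Q=C1([(378,322),(260,370)],160,215,5);a,b=[p2w(s,*q,.075) for q in Q];print(a,b,(a+b)/2,np.hypot(*(a-b)[:2]),"axis",np.degrees(np.arctan2(*(a-b)[1::-1]))+90)
E
python3 m2.py
```

```text
ring (1, 0) [ 0.5738 -0.0125] 3.058381484507024 0.09686679332720124
[ 0.63534919 -0.34973531  0.075     ] [ 0.6287083  -0.41082283  0.075     ] [ 0.63202874 -0.38027907  0.075     ] 0.061447437552014345 axis 173.79567400350447
```

The ring turned 39° (0.68 rad), against a stop well above its running torque. Now I lower the spanner onto the mat.

>>> arm_command(delta_rot=[[0, 0, 0.3], [0, 0, 0.3], [0, 0, 0.3], [0, 0, 0.3], [0, 0, 0.3], [0, 0, 0.3], [0, 0, 0.3], [0, 0, 0.3], [0, 0, 0.3], [0, 0, 0.3]], delta_pos=[[-0.001, 0.001, 0.006], [-0.001, 0.001, 0.014], [-0.001, 0.001, 0.022], [-0.001, 0.001, 0.03], [-0.001, 0.001, 0.037], [-0.001, 0.001, 0.042], [-0.001, 0.001, 0.045], [-0.001, 0.001, 0.047], [-0.001, 0.001, 0.048], [-0.001, 0.001, 0.048]], gripper=[1, 1, 1, 1, 1, 1, 1, 1, 1, 1])

```text
time: 16.05
position: [0.5506, -0.3833, 0.0125]
tool_rot: [1.0, -0.0, 0.0, 0.0]
ft_force: [0.5, 0.1, -4.3]
grip_width: 0.0194
grip_force: 58.2
```

```bash
python3 -c "
from h import *
st()"
```

```text
t 16.05 p [ 0.5505722  -0.38325245  0.01249253] yaw -0.02 tilt [ 0.0001 -0.0001] F [ 0.5  0.1 -4.3] M [-0.06  0.23 -0.01] w 0.0194 58.24449576437473 q [-0.77  0.85  1.44 -0.    0.85  0.8 ]
```

>>> arm_command(delta_rot=[[0, 0, 0], [0, 0, 0], [0, 0, 0], [0, 0, 0], [0, 0, 0], [0, 0, 0]], delta_pos=[[0, 0, 0.001], [0, 0, 0.002], [0, 0, 0.003], [0, 0, 0.0035], [0, 0, 0.0038], [0, 0, 0.0038]], gripper=[1, 1, 1, 1, 1, 1])

```text
time: 16.55
position: [0.5505, -0.3832, 0.0088]
tool_rot: [1.0, -0.0, 0.0, 0.0]
ft_force: [-1.1, 0.2, -2.7]
grip_width: 0.0199
grip_force: 58.3
```

```bash
python3 -c "
from h import *
st()"
```

```text
t 16.55 p [ 0.55047558 -0.38321274  0.00884426] yaw -0.02 tilt [ 0. -0.] F [-1.1  0.2 -2.7] M [-0.07  0.26  0.04] w 0.0199 58.28021585941315 q [-0.77  0.86  1.44 -0.    0.85  0.8 ]
```

>>> arm_command(delta_rot=[[0, 0, 0], [0, 0, 0], [0, 0, 0], [0, 0, 0], [0, 0, 0]], delta_pos=[[0, 0, 0.0004], [0, 0, 0.0005], [0, 0, 0.0005], [0, 0, 0.0005], [0, 0, 0.0005]], gripper=[1, 1, 1, 1, 1], grip_force=5)

```text
time: 16.97
position: [0.5505, -0.3832, 0.0088]
tool_rot: [1.0, -0.0, 0.0, 0.0]
ft_force: [-1.4, 2.3, 2.7]
grip_width: 0.0201
grip_force: 6.7
```

>>> arm_command(delta_rot=[[0, 0, 0], [0, 0, 0], [0, 0, 0], [0, 0, 0], [0, 0, 0], [0, 0, 0], [0, 0, 0], [0, 0, 0]], delta_pos=[[0, 0, 0], [0, 0, 0], [0, 0, 0], [0, 0, 0], [0, 0, 0], [0, 0, 0], [0, 0, 0], [0, 0, 0]], gripper=[0.5, 0.4, 0.2, 0, -0.1, -0.1, -0.1, -0.1])

```text
time: 17.63
position: [0.5506, -0.3831, 0.0082]
tool_rot: [1.0, -0.0, 0.0, -0.0]
ft_force: [0.4, 0.5, -0.3]
grip_width: 0.047
grip_force: 0.0
```

```bash
python3 -c "
from h import *
st()"
```

```text
t 17.63 p [ 0.55061294 -0.38312681  0.00818435] yaw -0.02 tilt [0.0001 0.    ] F [ 0.4  0.5 -0.3] M [-0.02  0.18  0.05] w 0.047 0.0 q [-0.77  0.86  1.44  0.    0.84  0.8 ]
```

>>> arm_command(delta_rot=[[0, 0, 0], [0, 0, 0], [0, 0, 0], [0, 0, 0], [0, 0, 0], [0, 0, 0], [0, 0, 0], [0, 0, 0], [0, 0, 0], [0, 0, 0]], delta_pos=[[0, 0, -0.005], [0, 0, -0.015], [0, 0, -0.035], [0, 0, -0.065], [0, 0, -0.1], [0, 0, -0.135], [0, 0, -0.17], [0, 0, -0.205], [0, 0, -0.235], [0, 0, -0.25]], gripper=[-0.1, -0.1, -0.1, -0.1, -0.1, -0.1, -0.1, -0.1, -0.1, -0.1])

```text
time: 18.47
position: [0.552, -0.3845, 0.2649]
tool_rot: [1.0, -0.0, 0.003, 0.003]
ft_force: [0.6, -1.0, 0.4]
grip_width: 0.048
grip_force: 0.0
```

>>> arm_command(delta_rot=[[0, 0, 0], [0, 0, 0], [0, 0, 0], [0, 0, 0], [0, 0, 0], [0, 0, 0], [0, 0, 0], [0, 0, 0], [0, 0, 0], [0, 0, 0], [0, 0, 0], [0, 0, 0]], delta_pos=[[0, -0.02, 0], [0, -0.05, 0], [0, -0.08, 0], [0, -0.115, 0], [0, -0.15, 0], [0, -0.185, 0], [0, -0.22, 0], [0, -0.255, 0], [0, -0.29, 0], [0, -0.325, 0], [0, -0.355, 0], [0, -0.37, 0]], gripper=[-0.1, -0.1, -0.1, -0.1, -0.1, -0.1, -0.1, -0.1, -0.1, -0.1, -0.1, -0.1])

```text
time: 19.47
position: [0.5498, -0.0095, 0.2594]
tool_rot: [1.0, 0.001, 0.0, -0.001]
ft_force: [0.9, -0.7, 0.2]
grip_width: 0.0476
grip_force: 0.0
```

```bash
python3 - <<'E'
from h import *
st()
c=take("top");s=take("scene")
def pad(i,h): return cv2.copyMakeBorder(i,0,h-i.shape[0],0,5,cv2.BORDER_CONSTANT)
cv2.imwrite("pics/f.png",np.hstack([pad(crop(c,400,130,475,230,4),560),pad(crop(s,160,225,285,335,4),560)]))
for n,cam in(("top",c),("scene",s)):cv2.imwrite(f"pics/{n}9.png",cam["pixels"])
E
```

```text
t 19.47 p [ 0.54978394 -0.00951762  0.25942793] yaw 0.14 tilt [0.0008 0.0012] F [ 0.9 -0.7  0.2] M [-0.08  0.17  0.01] w 0.0476 0.0 q [-0.22  0.38  1.58  0.    1.18  1.35]
```

View pics/f.png

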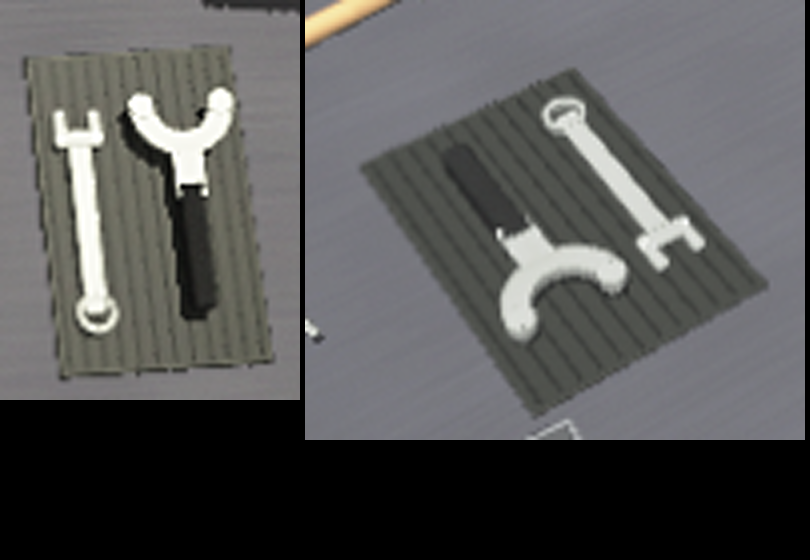

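The spanner lies flat beside the wrench on the mat: bosses at crop (140,102) and (222,100), grip end at (200,312). A quick margin check, then I hand in.

```bash
python3 - <<'E'
from h import *
from rig import robot
c=take("top")
f=lambda x,y,z:p2w(c,400+(x+.5)/4-.5,130+(y+.5)/4-.5,z)[:2]
m=min(f(222,100,.025)[1]-.009-f(238,100,.004)[1],f(234,102,.02)[1]-f(238,100,.004)[1])
print(f(140,102,.025),f(222,100,.025),f(200,312,.02),"edge",f(238,100,.004),"margin",m)
if m>.006: print(robot.hand_in())
E
```

```text
[ 0.63668996 -0.3515052 ] [ 0.6348781  -0.41768594] [ 0.46736781 -0.3801898 ] edge [ 0.64048953 -0.4380577 ] margin 0.009124140376074619
the job is handed in; nothing more can be done
None
```

I turned the lock ring 39° clockwise until it stopped, then laid the spanner prongs down on the mat beside the wrench, about 9 mm inside the nearest edge, and handed the job in at about 20 s; no verdict came back.

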